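# Lock the sliding stop with a T-bolt

### The job

The sliding stop on the T-slot plate is set but loose: fasten it with the T-bolt that stands on the bench. Lower the bolt's head into the slot lengthwise in front of the stop's fork, slide it into the fork until the shank comes up against the fork's end, and turn the wing nut clockwise so that the head swings square across the slot under the lips and the nut then pulls up hand-tight on the fork. Be gentle: do not push the stop off its setting, do not force or overtighten anything, and leave the other things on the bench where they are.

Things in the scene. Friction and masses are not known exactly. Their poses are not given: they have to be found in the camera images.
- bolt: dark steel T-bolt with its wing nut on it, standing on its head, 67 mm tall. Origin: centre of the head's underside, on the shank's axis; z up along the shank (12 mm thick). The head is a bar 40 mm long (bolt x), 20 mm wide (y), 8 mm thick, alike after half a turn. Bolt and nut weigh about 0.26 kg
- bolt_head (a point): middle of the bolt's head, 4 mm above its underside, frame parallel to the bolt's. Two opposite corners of the head are cut away: in the slot it can turn clockwise (from above) a quarter turn from lengthwise, where its corners meet the chamber walls and stop it, square or some 7 degrees beyond. The nut is stiff on the thread (0.16 N m), so the free bolt turns along with it
- nut: wing nut on the bolt. Origin: on the bolt's axis at the underside of its washer; z up. Its grip is an upright bar 46 mm long (nut x), 12 mm thick (nut y), from 14 to 38 mm above the origin, on a neck 12 mm thick that reaches down to 6 mm; below is a round spring washer 30 mm across. The bar's angle to the head varies. Clockwise from above tightens
- nut_grip (a point): middle of the nut's bar, 26 mm above the nut's origin. It goes down 3 mm per radian. With the head on the slot floor the washer stands 1 to 3 mm above the fork; tightening takes up this gap, lifts the head 2 mm to the lips, then loads the spring washer (slippery face): 90 N more clamping force per radian, torque 0.16 N m plus 3 mm times the force. Hand-tight: 15 to 45 N. It stays when let go
- plate: fixed aluminium T-slot plate 110 mm wide (x) by 300 mm long (y) by 24 mm high, screwed to the bench. Origin: centre of its underside; z up; the slot runs the whole length along y at x = 0. Slot mouth 22.5 mm wide (2.5 mm lead-in chamfer at the top), lips 8 mm thick (from 16 to 24 mm up), chamber under them 42 mm wide and 10 mm high, its floor 6 mm above the origin
- stop_seat (a point): on the sliding stop: where the bolt's axis stands when the shank touches the closed end of the fork, on the fork's top face (32 mm above the plate's underside); frame parallel to the plate's. The stop slides only along the slot and gives way at about 9 N. Its 40 mm high block begins 69 mm behind this point (-y)
- fork_mouth (a point): middle of the fork's flared open end, on its top face, 30 mm from the seat in the plate's +y. The fork is the stop's foot, 8 mm thick and 70 mm wide, with a gap 14.4 mm wide for the shank
- hobby_box: small grey enclosure 50 x 86 x 34 mm, origin at the centre of its underside; leave alone
- tip_tin: small round white tin, 51 mm across, 22 mm high, origin at the centre of its underside; leave alone
- cell_1: AA battery cell lying on the bench, 14 mm thick, 50 mm long, origin under its centre; leave alone
- flux_pen: white pen with a green band, 14 mm thick, 124 mm long, lying on the bench, origin under its centre; leave alone
There are look-alikes about, which are no part of the job. What is shaped like the bolt but red or turquoise is not meant.

How it is judged:
By the outcome, as a careful person would: the job done as asked, in the order asked, and still so for the second after the job is handed in, with the robot touching nothing.
It also fails if it takes over 72 s, if anything falls off the work surface, if the arm or the gripper's body presses on something with over 40 N, if the wrist force passes 120 N, or if a joint passes its speed limit or range.

### The arm

A 6-joint arm with a two-finger parallel gripper is mounted at the origin on a cart in front of the work surface, level with it; the furniture and walls round the work are solid. World frame = base frame: x ahead of the robot, y to its left, z up, the work surface at z = 0. Lengths are in mm, angles in rad, forces in N, time in s.
With the tool pointing down it reaches from about 350 to 975 mm from the base axis. Payload 4.9 kg.
Tool frame: the origin (TCP) lies on the centre line of the jaws, within the pads' length; the fingertips stand 11 mm ahead of it and the grasp point (between the pads) lies 8 mm behind it; z points along the fingers, y is the direction in which the jaws open and shut (so a half turn about z gives the same grasp; the last joint's range is limited). The gripper opens to 85 mm and grips with 20 to 120 N. Pads are 22 mm wide; open, the fingers measure 114 mm over their backs; the gripper's body (76 mm by 85 mm) begins 54 mm behind the grasp point. The pads swing forward as they close: fully open they stand 13 mm farther back than shut.
Start: joints at [-0.119, 0.053, 1.613, -0, 1.476, -0.119], TCP at [624.981, 0.003, 242.304] pointing down, gripper open.
Joint ranges: [-3.01, 3.01], [-1.01, 2.22], [0.06, 2.58], [-1.02, 4.17], [0.09, 2.62], [-3.14, 3.14]. Speed limits (rad/s): [2.57, 2.57, 3.14, 3.14, 3.14, 3.14].

### API

Orientations are given as a unit quaternion [w, x, y, z].
In Python, from bench import arm, effector, snapshot, order, readout gives the robot as it stands. Calls block until the motion is done:
- arm.move_ptp(position, orientation): joint-space move of the TCP to a pose.
- arm.move_straight(position, v=150, rot=None, threshold=None): straight line of the TCP; rot=None keeps the orientation; v is the mean speed in mm/s. With threshold (N) it stops when the force on the tool has changed by that much, and returns True; else False.
- arm.set_joints(angles): joint-space move.
- effector.gripper_to(opening, f_grip=None): finger opening in mm; f_grip is the grip in N (None keeps the last); returns when the fingers have stopped.
- arm.wait(seconds).
- arm.inverse_kinematics(position, orientation): joint angles nearest the present ones, or None.
- snapshot(name): name is "scene" or "side" or "wrist"; returns a dict with "img" (400x640x3 uint8, blue, green, red), "depth" (400x640 float32, mm along the optical axis (not along the pixel's ray), 0 where there is no reading), "fx", "fy", "cx", "cy" (pixels), "rvec" (rotation vector, rad) and "tvec" (3), from world to camera coordinates, as OpenCV has them; the wrist camera has in their place "tool_from_camera" (4x4, takes a point from camera to tool coordinates, whose origin is the TCP and whose axes are the flange's). Camera axes: x right, y down, z forward; pixel columns grow to the right and rows downward; lengths in mm; the calibration is good to about 2 mm. A picture is of the moment at which its call begins: read the wrist's pose just before it.
A pose or a line that the arm cannot do raises arm.PlanningError and nothing moves.
- order.close_job(): hands the job in, once; it reports no verdict.
Readings, each from a call of its own:
- readout.get_time_s(): time.
- readout.get_joint_positions(): joint angles.
- readout.get_joint_velocities(): joint speeds.
- readout.get_joint_torque(): joint torques, N m.
- readout.get_position(): TCP position.
- readout.get_orientation(): TCP orientation.
- readout.get_contact_force(): force on the tool from outside, world axes, zero at the start.
- readout.get_torque(): the same for the moment, N m.
- readout.get_opening(): finger opening in mm.
Only numpy, scipy, OpenCV 4.12 (cv2) and the standard library are available. Lean on these libraries where they do the work, as an engineer would, in place of code of your own. Each camera call takes 0.05 s, during which the arm holds its last target. There are 200 camera calls.

## Working session

There is one attempt and no reset: what is moved stays moved. The work goes in short steps, each a Python script; the robot and the scene stay as the last script left them, time stands still between calls to the robot, and variables do not carry over. Pictures are saved under pics/ and viewed, about 8 in all and at most 12, crops included, and the job is handed in when it is done.

```bash
mkdir -p pics; ls
python3 - <<'E'
from bench import snapshot,readout
import cv2,numpy as np
for n in("scene","side"):
    s=snapshot(n);cv2.imwrite(f"pics/{n}0.png",s["img"]);np.savez(f"{n}0.npz",**s)
    print(n,s["fx"],s["cx"],s["rvec"],s["tvec"])
s=snapshot("wrist");np.savez("wrist0.npz",**s);cv2.imwrite("pics/wrist0.png",s["img"]);print(s["fx"],s["tool_from_camera"],readout.get_orientation(),readout.get_time_s())
E
```

```text
pics
scene 512.8817220932018 312.1453585534924 [ 0.9522767  -2.1158955   1.34955157] [372.10112493 235.5518207  829.11509008]
side 414.9004818101704 323.34946126918226 [ 2.1123097  -0.63627809  0.33445892] [-464.65976498  238.5600518   675.26142397]
310.7919936806721 [[-3.06428369e-05 -9.61885433e-01 -2.73452762e-01  6.79612285e+01]
 [ 9.99999594e-01  2.16670050e-04 -8.74207992e-04 -1.86176979e+00]
 [ 9.00136957e-04 -2.73452677e-01  9.61885036e-01 -1.31886448e+02]
 [ 0.00000000e+00  0.00000000e+00  0.00000000e+00  1.00000000e+00]] [-6.27394406e-04  7.07112424e-01  7.07100681e-01 -5.02184651e-04] 0.15
```

View pics/scene0.png

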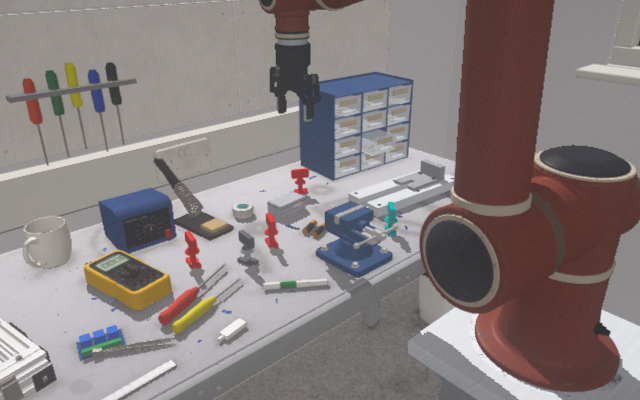

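View pics/side0.png

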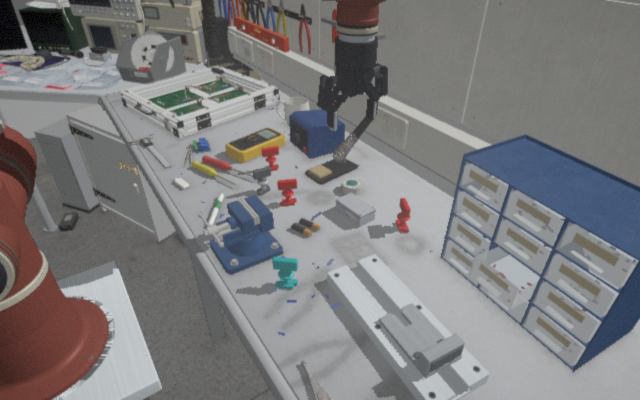

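The scene view shows the dark bolt at (247,248) and red/turquoise decoys. The side view has the bolt at (261,178) and the plate with its slot running (355,275)→(455,380), with the stop's block at about (445,350) and the fork facing up-left.

```bash
cat > h.py <<'E'
import numpy as np,cv2
from scipy.spatial.transform import Rotation as R
def cloud(s,T=None):
    """world coordinates per pixel (400,640,3); T = world_from_camera"""
    d=s["depth"].astype(float);v,u=np.mgrid[:400,:640]
    p=np.stack([(u-s["cx"])/s["fx"]*d,(v-s["cy"])/s["fy"]*d,d],-1)
    if T is None:
        Rm=cv2.Rodrigues(np.array(s["rvec"],float))[0];return (p-np.array(s["tvec"]).ravel())@Rm
    return p@T[:3,:3].T+T[:3,3]
def wrist():
    from bench import snapshot,readout
    q=readout.get_orientation();p=readout.get_position();s=snapshot("wrist")
    T=np.eye(4);T[:3,:3]=R.from_quat(q,scalar_first=True).as_matrix();T[:3,3]=p
    T=T@np.array(s["tool_from_camera"]);return s,T,cloud(s,T)
def down(a):
    """tool pointing down, jaw axis (tool y) at world angle a"""
    y=np.array([np.cos(a),np.sin(a),0]);z=np.array([0,0,-1.]);x=np.cross(y,z)
    return R.from_matrix(np.stack([x,y,z],1)).as_quat(scalar_first=True)
def proj(P,s,T):
    c=(np.atleast_2d(P)-T[:3,3])@T[:3,:3]
    return np.stack([c[:,0]/c[:,2]*s["fx"]+s["cx"],c[:,1]/c[:,2]*s["fy"]+s["cy"]],1)
E
python3 - <<'E'
from h import *
np.set_printoptions(precision=0,suppress=True)
S={n:dict(np.load(n+"0.npz")) for n in("scene","side")}
C=cloud(S["side"])
for u,v in[(330,275),(372,257),(432,392),(484,375),(350,268),(380,315),(400,335),(395,310),(430,325),(415,350),(445,350),(460,345),(261,178),(262,186),(150,200)]:print("side",u,v,C[v,u])
D=cloud(S["scene"])
for u,v in[(247,248),(247,240),(248,262),(430,168),(380,195),(150,330)]:print("scene",u,v,D[v,u])
for n,c in(("side",C),("scene",D)):
    im=S[n]["img"].astype(int);m=(c[...,2]>8)&(c[...,2]<75)&(im.max(-1)<120)&(im.max(-1)-im.min(-1)<30)
    m&=(np.hypot(c[...,0]-(D[248,247,0]),c[...,1]-D[248,247,1])<40);print(n,m.sum(),c[m].mean(0),c[m].min(0),c[m].max(0))
E
```

```text
side 330 275 [ 479. -141.   23.]
side 372 257 [ 577. -146.   23.]
side 432 392 [ 156. -601.  586.]
side 484 375 [ 552. -438.   25.]
side 350 268 [ 537. -128.    1.]
side 380 315 [ 496. -267.   24.]
side 400 335 [ 493. -319.   31.]
side 395 310 [ 535. -263.    8.]
side 430 325 [ 548. -332.   30.]
side 415 350 [ 493. -354.   32.]
side 445 350 [ 511. -391.   62.]
side 460 345 [ 536. -398.   62.]
side 261 178 [513. 211.  45.]
side 262 186 [514. 212.  20.]
side 150 200 [ 363. 1141. -504.]
scene 247 248 [513. 220.  38.]
scene 247 240 [508. 222.  60.]
scene 248 262 [508. 223.   9.]
scene 430 168 [ 511. -376.   53.]
scene 380 195 [ 543. -214.   12.]
scene 150 330 [452. 462.   1.]
side 242 [516. 212.  46.] [495. 201.   8.] [540. 226.  69.]
scene 234 [511. 221.  44.] [493. 205.   8.] [538. 230.  69.]
```

Run:
```python
from h import *
from bench import arm,readout
np.set_printoptions(precision=1,suppress=True)
C=cloud(dict(np.load("side0.npz")));m=(C[...,2]>90)&(C[...,2]<400)&(C[...,1]<-100)&(C[...,1]>-700)&(C[...,0]>400);print("cab",C[m].min(0),C[m].max(0))
q=down(0.)
ims=[]
for n,p in(("bolt",(515,215,200)),("plate",(520,-290,230))):
    arm.move_ptp(p,q);s,T,c=wrist();np.savez(n+"1.npz",T=T,**s);ims.append(s["img"]);print(n,readout.get_position(),readout.get_time_s(),proj([p[0],p[1],30],s,T))
    cv2.imwrite(f"pics/{n}1.png",s["img"])
cv2.imwrite("pics/w1.png",cv2.resize(np.vstack(ims),(480*1,600)))
```

```text
cab [ 650.3 -512.4   90. ] [ 922.1 -100.   400. ]
bolt [516.  214.1 200.6] 1.1667 [[324.6 181.1]]
plate [ 520.4 -289.   229.9] 3.05 [[325.1 176.7]]
```

View pics/bolt1.png

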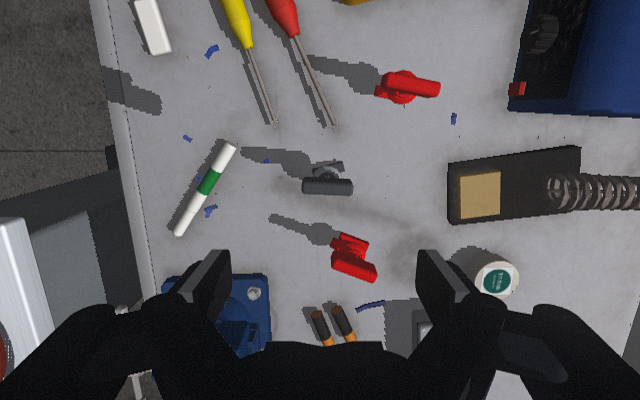

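View pics/plate1.png

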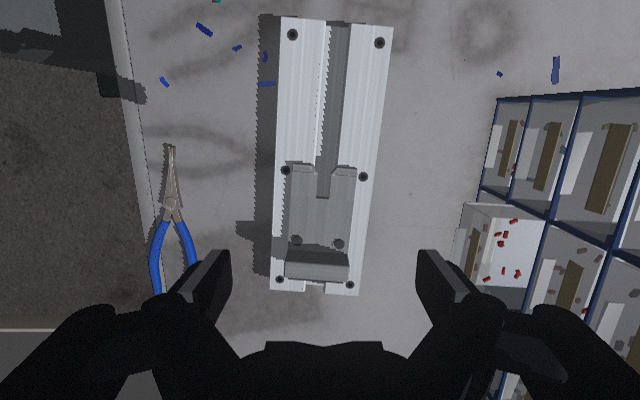

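The first view shows the bolt's bar lying nearly along image x at about (302,184)–(353,187), with the head partly visible above it at (325,168). The second shows the plate slot running (340,25)→(322,190), tilted about 6°, with the fork end near (322,198) and its mouth at (327,168).

Run:
```python
from h import *
np.set_printoptions(precision=1,suppress=True)
s=dict(np.load("bolt1.npz"));C=cloud(s,s["T"])
r=np.hypot(C[...,0]-514,C[...,1]-216)
for lo,hi in((2,14),(14,30),(30,40),(40,60),(60,75)):
    m=(r<40)&(C[...,2]>lo)&(C[...,2]<hi)
    if m.sum()>5:
        p=C[m];(c,wh,a)=cv2.minAreaRect(p[:,:2].astype(np.float32));print(lo,hi,m.sum(),p.mean(0),p.max(0)[2],np.array(c),wh,a)
print("bench z",np.median(C[100:250,380:430,2]))
s=dict(np.load("plate1.npz"));C=cloud(s,s["T"]);z=C[...,2]
print("bench z",np.median(z[100:200,420:460]))
for v in(40,80,120,150,180,200):
    row=C[v,260:420];print(v,[(int(x),int(y),int(zz)) for x,y,zz in row[::6]])
m=(z>19)&(z<28)&(C[...,0]>430)&(C[...,0]<620)&(C[...,1]<-100)
p=C[m];print(np.median(p[:,2]));rc=cv2.minAreaRect(p[:,:2].astype(np.float32));print(rc)
m=(z>29)&(z<35)&(C[...,0]>430)&(C[...,0]<620);p=C[m];print(m.sum(),np.median(p[:,2]),cv2.minAreaRect(p[:,:2].astype(np.float32)))
for v in range(160,206,3):print(v,' '.join(f"{a:.0f}" for a in z[v,280:372:3]),C[v,322][:2])
```

```text
2 14 151 [519.8 225.3   6.2] 9.66857796724696 [508.6 216.8] (69.86199951171875, 62.40430450439453) 74.40546417236328
30 40 260 [517.5 224.7  34.1] 39.8955155525764 [517.8 224.9] (11.25422191619873, 27.823741912841797) 85.84210968017578
40 60 164 [517.1 221.9  52.6] 59.89145840833601 [517.2 221.6] (1.7849948406219482, 44.46461486816406) 87.55763244628906
60 75 702 [517.  217.   66.1] 68.62722148702335 [517.2 216.1] (12.45185661315918, 45.30815505981445) 87.32555389404297
bench z 0.2872280979181596
bench z 0.22597273436568344
40 [(451, -149, 1), (457, -149, 0), (463, -149, 2), (470, -149, 1), (479, -154, 24), (485, -154, 24), (491, -153, 24), (496, -153, 23), (502, -153, 23), (508, -154, 24), (514, -154, 24), (520, -150, 6), (526, -150, 5), (533, -150, 5), (539, -150, 6), (544, -153, 24), (549, -154, 26), (556, -153, 24), (561, -154, 25), (567, -154, 24), (573, -154, 24), (579, -154, 24), (590, -148, 0), (596, -149, 1), (602, -149, 1), (609, -149, 1), (615, -148, 0)]
80 [(448, -188, 0), (455, -188, 0), (461, -188, 0), (468, -188, 0), (477, -191, 24), (483, -190, 23), (490, -191, 26), (
[... 3426 characters left out ...]
3 31 25 23 25 23 24 [ 516.5 -307.2]
190 24 25 23 23 32 32 32 32 34 32 33 34 32 7 6 8 7 33 32 33 32 32 32 33 34 23 24 24 25 23 24 [ 516.5 -311. ]
193 23 25 25 23 33 34 32 32 32 32 33 32 6 8 5 7 7 31 32 34 32 32 33 33 33 24 25 25 25 25 25 [ 516.5 -314.8]
196 23 24 25 23 34 31 31 33 32 32 33 32 7 6 6 7 6 32 31 32 32 32 32 32 31 24 24 24 25 23 24 [ 516.5 -318.3]
199 22 25 25 24 33 31 34 362 32 33 33 33 32 32 32 33 32 31 32 32 32 31 34 32 32 24 24 25 24 25 24 [ 516.7 -314.6]
202 24 26 25 25 31 33 32 33 33 31 33 33 32 33 33 32 32 31 33 32 33 32 31 32 33 23 25 25 25 25 25 [ 516.7 -317.9]
205 24 24 23 24 32 32 33 32 32 33 32 32 32 32 33 33 33 33 32 32 32 33 33 31 33 362 23 24 24 25 0 [ 516.7 -321.4]
```

Run:
```python
from h import *
from bench import arm,readout
np.set_printoptions(precision=2,suppress=True)
for nm,p in(("bolt",(517,216,60)),("seat",(517.2,-290,60))):
    for a in range(-360,361,30):
        j=arm.inverse_kinematics(p,down(np.radians(a)))
        if j is not None and a%90==0:print(nm,a,np.array(j))
arm.move_ptp((517,216,130),down(np.radians(87.3)))
s,T,C=wrist();np.savez("bolt2.npz",T=T,**s);print(readout.get_joint_positions(),readout.get_time_s())
u,v=proj([517,216,30],s,T)[0].astype(int);print(u,v)
cv2.imwrite("pics/b2.png",cv2.resize(s["img"][max(v-90,0):v+90,u-110:u+110],None,fx=3.4,fy=3.3,interpolation=2))
r=np.hypot(C[...,0]-517,C[...,1]-216)
for lo,hi in((3,12),(61,75)):
    m=(r<28)&(C[...,2]>lo)&(C[...,2]<hi);p=C[m];print(lo,m.sum(),p.mean(0),cv2.minAreaRect(p[:,:2].astype(np.float32)))
```

```text
bolt -360 [ 0.26  0.09  1.9  -0.    1.15  0.26]
bolt -270 [ 0.26  0.09  1.9  -0.    1.15 -1.31]
bolt -180 [ 0.26  0.09  1.9  -0.    1.15 -2.88]
bolt -90 [ 0.26  0.09  1.9  -0.    1.15  1.83]
bolt 0 [ 0.26  0.09  1.9  -0.    1.15  0.26]
bolt 90 [ 0.26  0.09  1.9  -0.    1.15 -1.31]
bolt 180 [ 0.26  0.09  1.9  -0.    1.15 -2.88]
bolt 270 [ 0.26  0.09  1.9  -0.    1.15  1.83]
bolt 360 [ 0.26  0.09  1.9  -0.    1.15  0.26]
seat -360 [-0.64  0.16  1.82 -0.    1.16 -0.64]
seat -270 [-0.64  0.16  1.82 -0.    1.16 -2.21]
seat -180 [-0.64  0.16  1.82 -0.    1.16  2.51]
seat -90 [-0.64  0.16  1.82 -0.    1.16  0.93]
seat 0 [-0.64  0.16  1.82 -0.    1.16 -0.64]
seat 90 [-0.64  0.16  1.82 -0.    1.16 -2.21]
seat 180 [-0.64  0.16  1.82 -0.    1.16  2.51]
seat 270 [-0.64  0.16  1.82 -0.    1.16  0.93]
seat 360 [-0.64  0.16  1.82 -0.    1.16 -0.64]
[ 0.26 -0.    1.86 -0.    1.28 -1.26] 4.9667
326 204
3 171 [504.35 209.29   7.83] ((517.0603637695312, 216.3622283935547), (40.03609085083008, 19.992151260375977), 14.345107078552246)
61 1113 [515.09 216.46  66.25] ((516.3993530273438, 216.6092529296875), (11.478174209594727, 44.99367141723633), 87.01520538330078)
```

View pics/b2.png

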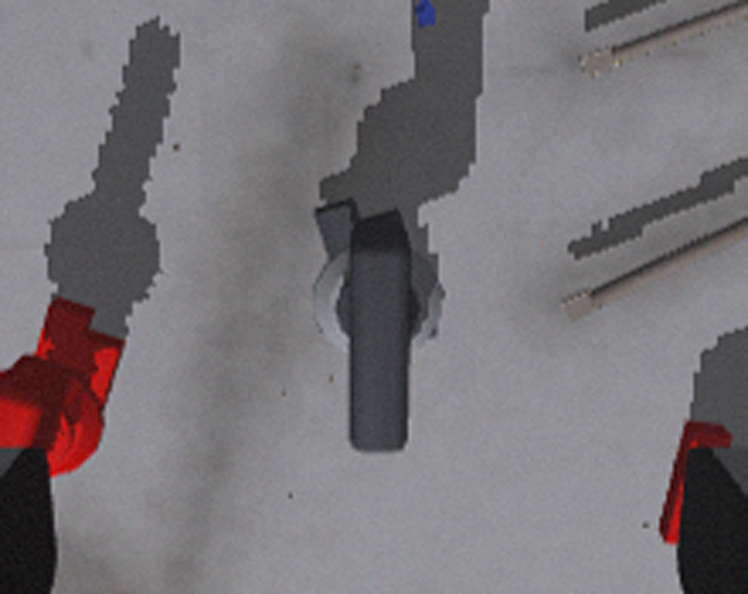

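The picture shows the bar (348–410, 215–450) with one head corner out at upper left (335,215). The depth fit of the head is 40.0×20.0 mm at 14.3°, and the bar lies at −2.9°, so both sizes check. I'll grasp it now.

Run:
```python
from h import *
from bench import arm,effector,readout
np.set_printoptions(precision=2,suppress=True)
a=np.radians(87.1)
effector.gripper_to(42,40)
arm.move_ptp((516.9,216.4,100),down(a))
print("f",np.array(readout.get_contact_force()),np.array(readout.get_torque()))
print(arm.move_straight((516.9,216.4,50),v=60,threshold=6))
effector.gripper_to(5,50)
print(readout.get_opening(),readout.get_position(),np.array(readout.get_contact_force()))
arm.move_straight((516.9,216.4,190),v=120)
print("f",np.array(readout.get_contact_force()),np.array(readout.get_torque()))
U=np.array([.0840,.9965]);seat=np.array([517.2,-307.9]);P=seat+60*U
arm.move_ptp((*P,150),down(np.radians(-22.1)))
s,T,C=wrist();np.savez("ins1.npz",T=T,**s);cv2.imwrite("pics/ins1.png",s["img"])
print(readout.get_position(),readout.get_opening(),readout.get_time_s(),readout.get_joint_positions())
z=C[...,2]
for dt in(0,):
  m=(z>19)&(z<28)&(C[...,0]>440)&(C[...,0]<600)&(C[...,1]<-120);p=C[m][:,:2];print(m.sum(),cv2.minAreaRect(p.astype(np.float32)))
```

```text
f [0.37 0.21 0.57] [-0.03  0.01  0.01]
False
10.858607536570224 [517.25 216.47  50.5 ] [0.64 0.29 1.38]
f [ 0.04  0.52 -2.43] [0.01 0.02 0.03]
[ 522.65 -247.21  150.1 ] 11.40043619104745 10.15 [-0.57  0.02  1.81  0.    1.32 -0.19]
20187 ((520.4575805664062, -267.7863464355469), (261.14703369140625, 110.79197692871094), 85.1856460571289)
```

View pics/ins1.png

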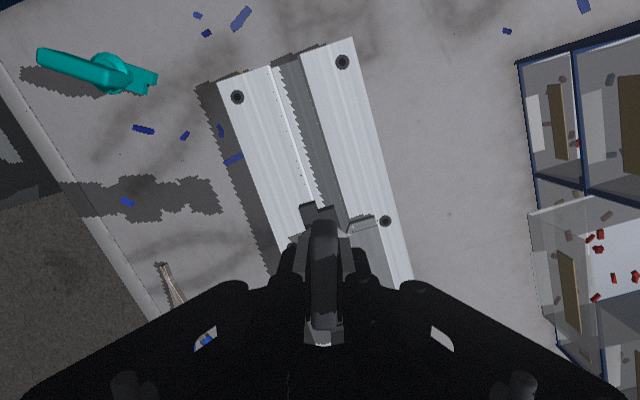

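The view shows the bolt held upright in the jaws, its head end at about (308,212), with the slot running (285,60)→(318,200) behind it. I'll measure the head against the slot in this same frame.

Run:
```python
from h import *
np.set_printoptions(precision=2,suppress=True)
s=dict(np.load("ins1.npz"));C=cloud(s,s["T"]);z=C[...,2];tcp=np.array([522.65,-247.21])
U=np.array([.0840,.9965]);V=np.array([U[1],-U[0]]);seat=np.array([517.2,-307.9])
X=(C[...,:2]-seat)@V;Y=(C[...,:2]-seat)@U
print("tcp in slot frame",(tcp-seat)@V,(tcp-seat)@U)
top=(z>22)&(z<27)&(abs(X)<60);fl=(z>3)&(z<9)&(abs(X)<20)
for y in range(70,175,15):
    w=abs(Y-y)<6;l=X[top&w&(X<0)];r=X[top&w&(X>0)];f=X[fl&w]
    if len(l)*len(r)>20:print(y,"plate",l.min().round(1),r.max().round(1),"lips",np.percentile(l,99.5).round(1),np.percentile(r,.5).round(1),"mid plate",((l.min()+r.max())/2).round(2))
for lo,hi in((98,104),(104,112),(112,126)):
    m=(np.hypot(X,Y-60)<40)&(z>lo)&(z<hi)
    if m.sum()>5:
        p=np.stack([X[m],Y[m],z[m]],1);print(lo,m.sum(),p.min(0),p.max(0),cv2.minAreaRect(p[:,:2].astype(np.float32)))
m=(np.hypot(X,Y-60)<30)&(z>98)&(z<112)
v,u=np.nonzero(m);print(u.min(),u.max(),v.min(),v.max())
```

```text
tcp in slot frame 0.332964999999935 60.93538499999997
70 plate -55.0 55.0 lips -11.6 11.7 mid plate -0.0
85 plate -55.3 54.8 lips -11.8 11.7 mid plate -0.2
100 plate -55.3 55.1 lips -11.9 11.6 mid plate -0.12
115 plate -55.1 55.1 lips -11.7 11.8 mid plate -0.01
130 plate -55.5 55.3 lips -11.5 11.6 mid plate -0.13
145 plate -55.0 55.0 lips -11.8 11.9 mid plate -0.0
160 plate -55.3 55.0 lips -11.8 11.8 mid plate -0.14
98 81 [-11.69  56.21  99.37] [  8.4   77.6  103.97] ((2.054579257965088, 70.234375), (10.364875793457031, 28.917936325073242), 43.74638748168945)
104 568 [-11.91  57.14 104.1 ] [  8.38  77.57 109.89] ((-1.253840446472168, 68.79676818847656), (16.32396697998047, 25.30685043334961), 72.1220932006836)
298 340 200 229
```

Run:
```python
from h import *
np.set_printoptions(precision=1,suppress=True)
s=dict(np.load("ins1.npz"));C=cloud(s,s["T"]);z=C[...,2]
U=np.array([.0840,.9965]);V=np.array([U[1],-U[0]]);seat=np.array([517.2,-307.9])
X=(C[...,:2]-seat)@V;Y=(C[...,:2]-seat)@U
near=(np.hypot(X,Y-61)<30)
for y in range(56,80,2):
    m=near&(abs(Y-y)<1)&(z>97)&(z<112)
    if m.sum():print(y,m.sum(),"X",X[m].min(),X[m].max(),"z",np.median(z[m]))
for zz in range(96,165,3):
    m=near&(abs(z-zz)<1.5)
    if m.sum()>3:print("z",zz,m.sum(),"X",np.percentile(X[m],[1,99]),"Y",np.percentile(Y[m],[1,99]))
u0=270;cv2.imwrite("pics/ins1c.png",cv2.resize(s["img"][180:360,u0:u0+110],None,fx=5,fy=3.3*1,interpolation=2)[:600])
im=s["img"][190:300,270:380];cv2.imwrite("pics/ins1c.png",cv2.resize(cv2.convertScaleAbs(im,alpha=1.8),None,fx=5,fy=5,interpolation=2))
```

```text
56 2 X 8.290036880908863 8.308655459276158 z 100.86079475988554
58 3 X 8.033816642677257 8.339436890648216 z 105.19470358720395
60 8 X 7.06944666836967 8.311940044400298 z 107.79366581202666
62 10 X 6.969109192889453 8.40410556463459 z 107.00838825317504
64 31 X -11.501287014343717 8.359162471271729 z 107.60397994450375
66 66 X -11.531260760034169 8.351965242969106 z 107.72815288087496
68 109 X -11.692570408793333 8.327403560663463 z 107.642149997086
70 108 X -11.700394799720272 8.323500761122773 z 107.73791993497915
72 126 X -11.661335034009921 8.204816569888026 z 107.34649538873862
74 57 X -11.504896152393279 -1.6983451622662362 z 107.77058421790261
76 64 X -11.91427493238254 -1.551311065164392 z 107.84979926706289
78 65 X -11.687158260876124 -1.7811591028708458 z 104.24818894872357
z 99 12 X [-11.5   8.2] Y [57.8 77.3]
z 102 59 X [-11.1   8.4] Y [57.8 77.6]
z 105 68 X [-11.9   8.4] Y [58.7 77.4]
z 108 507 X [-11.5   8.2] Y [60.6 77.4]
z 129 30 X [-13.7  12.9] Y [55.7 71.6]
z 132 123 X [-10.8  12.6] Y [56.9 71.2]
z 144 47 X [-9.5 13. ] Y [65.6 79.7]
z 147 160 X [-16.   17.1] Y [60.3 80. ]
z 150 189 X [-17.3  18.3] Y [60.  80.1]
z 153 223 X [-17.3  18.5] Y [59.9 80. ]
z 156 217 X [-17.5  18.2] Y [60.2 80. ]
z 159 262 X [-17.4  18.4] Y [60.2 80. ]
z 162 270 X [-17.3  18.4] Y [42.7 80. ]
```

View pics/ins1c.png

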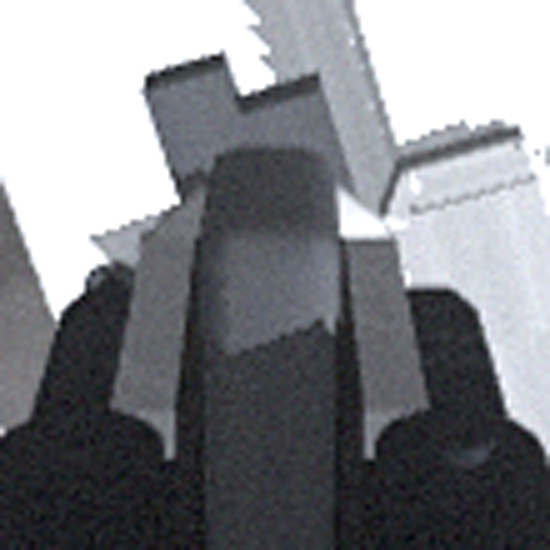

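```bash
cat >> h.py <<'E'
U=np.array([.0840,.9965]);V=np.array([U[1],-U[0]]);seat=np.array([517.2,-307.9])
def sf(p):
    p=np.asarray(p)[...,:2]-seat;return p@V,p@U
def world(X,Y,z):return (*(seat+X*V+Y*U),z)
E
python3 - <<'E'
from h import *
from bench import arm,readout
np.set_printoptions(precision=2,suppress=True)
s0=dict(np.load("ins1.npz"));C=cloud(s0,s0["T"]);T=s0["T"]@np.linalg.inv(s0["tool_from_camera"]);print("old tcp",T[:3,3])
def rep(C,z0):
    X,Y=sf(C);z=C[...,2];m=(z>22)&(z<27)&(abs(X)<50)&(abs(X)>15);print("plate end Y",np.percentile(Y[m],99.8))
    m=(z>29)&(z<35)&(abs(X)>12)&(abs(X)<32);print("fork front",np.percentile(Y[m],[95,99.5]) if m.sum()>10 else 0)
    n=np.hypot(X,Y-60)<30;m=n&(z>z0-3)&(z<z0+3);print("head",X[m].min(),X[m].max(),Y[m].max(),np.median(z[m]))
    m=n&(z>z0+50)&(z<z0+60);print("bar",np.percentile(Y[m],99.5))
rep(C,107)
arm.wait(.4);s,T,C=wrist();p=readout.get_position();print(p,sf(p),readout.get_time_s(),np.array(readout.get_contact_force()),R.from_quat(readout.get_orientation(),scalar_first=True).as_matrix());np.savez("ins2.npz",T=T,**s);rep(C,107)
E
```

```text
old tcp [ 522.57 -247.32  150.02]
plate end Y 170.38292493438556
fork front [28.41 30.12]
head -11.91427493238254 8.382150765837396 77.56851756881902 107.70415414373653
bar 79.86915709960644
[ 522.31 -247.96  150.01] (np.float64(0.05596902125708012), np.float64(60.15844507785037)) 10.6 [-0.53  1.13 -2.52] [[ 0.38  0.93 -0.  ]
 [ 0.93 -0.38  0.  ]
 [ 0.   -0.   -1.  ]]
plate end Y 170.36854409828268
fork front [28.24 29.93]
head -11.985350843244914 8.179003503309632 77.02763771969808 107.71858833346751
bar 79.33249367200725
```

Run:
```python
from h import *
np.set_printoptions(precision=1,suppress=True)
s=dict(np.load("ins2.npz"));C=cloud(s,np.array(s["tool_from_camera"]))  # tool frame
x,y,z=C[...,0],C[...,1],C[...,2]
for z0 in range(-30,48,4):
    for n,m in(("bar",abs(y)<5),("finL",(y<-7)&(y>-30)),("finR",(y>7)&(y<30))):
        k=m&(abs(z-z0)<2)&(abs(x)<45)&(s["depth"]>0)
        if k.sum()>4:print(z0,n,k.sum(),"x",np.percentile(x[k],[2,50,98]),"y",np.percentile(y[k],[2,98]))
```

```text
-30 finL 137 x [-8.   9.4 10.7] y [-26.6  -8.3]
-30 finR 111 x [ 4.2  9.6 11. ] y [ 7.7 24.4]
-26 bar 108 x [-12.4  -1.3   9. ] y [4.3 5. ]
-26 finL 281 x [-12.5   4.2   9.2] y [-12.8  -7.1]
-26 finR 47 x [7.8 8.7 9.5] y [ 7.1 11.1]
-22 bar 31 x [-13.2  -7.5   9. ] y [4.3 4.9]
-22 finL 88 x [7.4 8.8 9.3] y [-14.7  -7.3]
-22 finR 52 x [8.1 8.7 9.3] y [ 7.2 10.9]
-18 bar 1167 x [-23.8   0.   16.5] y [-4.7  4.3]
-18 finL 126 x [4.3 8.3 9.2] y [-20.   -7.3]
-18 finR 105 x [4.4 5.2 9.1] y [ 7.1 17.6]
-14 bar 1019 x [-25.6  -2.   18.7] y [-4.8  4.3]
-14 finL 133 x [-4.5  5.2  9.3] y [-20.1  -7.2]
-14 finR 99 x [4.3 5.  9.2] y [ 7.3 17.5]
-10 bar 81 x [13.2 18.6 19. ] y [-4.8  4.7]
-10 finL 119 x [4.1 8.1 9.2] y [-20.2  -7.4]
-10 finR 105 x [4.3 4.9 9.2] y [ 7.1 17.8]
-6 bar 75 x [16.1 18.5 19.1] y [-4.9  4.6]
-6 finL 112 x [4.3 5.4 9.2] y [-19.9  -7.6]
-6 finR 93 x [4.2 5.  9.2] y [ 7.4 17.7]
-2 bar 70 x [16.4 18.6 19.1] y [-4.8  4.6]
-2 finL 93 x [4.2 5.2 8.9] y [-20.   -7.9]
-2 finR 82 x [4.2 5.1 9.1] y [ 7.2 17.8]
2 bar 63 x [17.  18.7 19. ] y [-4.6  4.4]
2 finL 84 x [4.3 8.3 9.3] y [-19.1  -8. ]
2 finR 63 x [4.2 4.9 9.1] y [ 7.4 16.7]
6 bar 8 x [16.8 18.3 18.6] y [-4.6  4.5]
6 finL 27 x [4.4 8.5 9. ] y [-17.4  -8.1]
6 finR 24 x [6.2 8.7 9.1] y [ 7.1 13.5]
18 finL 61 x [4.1 5.7 8.7] y [-13.   -8.2]
18 finR 52 x [-0.9  5.4  7.8] y [ 7.2 13.2]
22 finL 9 x [0.5 6.7 8.5] y [-15.   -8.4]
22 finR 8 x [-0.1  4.7  7.1] y [ 8.  13.3]
42 bar 170 x [ 5.1  8.3 11.9] y [-4.5  5. ]
42 finL 275 x [ 0.2  8.3 14.4] y [-15.1  -7.4]
42 finR 7 x [0.4 1.7 3.1] y [7.3 8. ]
46 bar 37 x [ 9.3 10.9 12.5] y [-4.6  4.6]
46 finL 26 x [12.1 13.5 14.9] y [-16.   -7.8]
46 finR 5 x [-1.3  0.7  2.9] y [7.6 8.8]
```

In the tool frame the pads' edge reads 1.8 mm low along tool x, which is within the stated calibration, so I use only the relative head-to-slot offset: head X=−1.9 against slot 0. I'll shift +1.85 and lower it guarded.

Run:
```python
from h import *
from bench import arm,readout
np.set_printoptions(precision=2,suppress=True)
F=lambda:np.array(readout.get_contact_force())
arm.move_straight(world(1.9,60.2,78),v=100);arm.wait(.2);f0=F();print("f0",f0)
for z in(70,57.3):
    hit=arm.move_straight(world(1.9,60.2,z),v=15,threshold=4);arm.wait(.1)
    p=readout.get_position();f=F()-f0;print(z,hit,np.array(p),"slot F",f[:2]@V,f[:2]@U,f[2],np.array(readout.get_torque()))
    if hit:break
print(readout.get_time_s())
s,T,C=wrist();np.savez("ins3.npz",T=T,**s)
```

```text
f0 [ 0.81 -0.2  -2.71]
70 False [ 524.24 -248.11   70.11] slot F -0.983880502731606 0.42082410378863777 0.5592722564517754 [-0.03  0.05 -0.02]
57.3 False [ 524.26 -248.16   57.47] slot F -1.2454973968216494 0.22334154947821638 -1.1293238850187923 [ 0.03 -0.04 -0.01]
13.55
```

Run:
```python
from h import *
from bench import arm,readout
np.set_printoptions(precision=2,suppress=True)
F=lambda:np.array(readout.get_contact_force())
h=arm.move_straight(world(1.9,60.2,54.5),v=6,threshold=4);z=readout.get_position()[2];print("floor",h,z,F())
zf=z;arm.move_straight(world(1.9,60.2,zf+.9),v=10);arm.wait(.2)
w=[]
for d in(1,-1):
    h=arm.move_straight(world(1.9+4*d,60.2,zf+.9),v=8,threshold=3.5);p=readout.get_position();w.append(sf(p)[0]);print(d,h,sf(p),F())
    arm.move_straight(world(1.9,60.2,zf+.9),v=15);arm.wait(.1)
print("centre",sum(w)/2,"play",w[0]-w[1],readout.get_time_s(),F(),readout.get_opening())
```

```text
floor True 56.45186690794231 [-0.32  0.82  5.04]
1 False (np.float64(5.933311278688417), np.float64(60.22261622813908)) [ 0.24 -0.32 -1.81]
-1 False (np.float64(-2.1135425231155756), np.float64(60.20822089350646)) [ 0.79  0.32 -1.65]
centre 1.9098843777864207 play 8.046853801803993 16.8917 [-0.53  1.   -3.02] 11.248254195284531
```

Run:
```python
from h import *
from bench import arm,readout
np.set_printoptions(precision=2,suppress=True)
F=lambda:np.array(readout.get_contact_force())
z=57.35;w=[]
for d in(1,-1):
    arm.move_straight(world(1.9+3.5*d,60.2,z),v=40);arm.wait(.15)
    h=arm.move_straight(world(1.9+8*d,60.2,z),v=8,threshold=3.5);p=readout.get_position();w.append(sf(p)[0]);print(d,h,sf(p),F())
    arm.move_straight(world(1.9,60.2,z),v=40)
c=sum(w)/2;print("centre",c,"play",w[0]-w[1],F(),readout.get_time_s())
if 0<c<4 and 8<w[0]-w[1]<13:
    arm.move_straight(world(c,36,z),v=40);arm.wait(.2);f0=F()
    for Y in (16,-6):
        h=arm.move_straight(world(c,Y,z),v=12,threshold=3);arm.wait(.1);p=readout.get_position();f=F()-f0;print(Y,h,sf(p),"F",f[:2]@V,f[:2]@U,f[2])
        if h:break
    print(readout.get_time_s());s,T,C=wrist();np.savez("ins4.npz",T=T,**s);cv2.imwrite("pics/ins4.png",s["img"])
```

```text
1 True (np.float64(7.372517877667753), np.float64(60.52753922362645)) [-0.02  0.79  3.83]
-1 True (np.float64(-3.3355555888296218), np.float64(60.30828596566727)) [ 2.34 -0.95 -0.92]
centre 2.0184811444190656 play 10.708073466497375 [-0.15 -0.58 -1.62] 19.1333
16 False (np.float64(2.0231696659937066), np.float64(16.052514168011626)) F 0.005611784529731654 0.3249984736206572 0.48295259370683574
-6 True (np.float64(1.6138813054415915), np.float64(3.4160510804702557)) F 0.25359021708900414 0.44030206555662355 5.797189131346832
23.225
```

View pics/ins4.png

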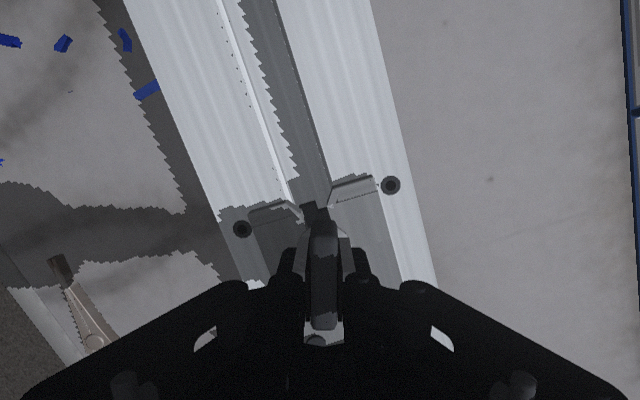

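The view shows the bolt in the fork with the bar in the jaws at (322,270) and the fork's front corners at about (262,210) and (350,185). I'll check in the same way as before whether the stop stayed put.

Run:
```python
from h import *
from bench import arm,readout
np.set_printoptions(precision=2,suppress=True)
for n in("ins2","ins3","ins4"):
    s=dict(np.load(n+".npz"));T=s["T"];C=cloud(s,T);X,Y=sf(C);z=C[...,2]
    m=(z>29)&(z<35)&(abs(X)>12)&(abs(X)<32);print(n,"tcp",sf((T@np.linalg.inv(s["tool_from_camera"]))[:3,3]),"fork front",[(round(float(np.percentile(Y[m&k],98)),2),(m&k).sum()) for k in(X<0,X>0)])
    m=(z>22)&(z<27)&(abs(X)<50)&(abs(X)>15);print(" plate end",np.percentile(Y[m],99.8), "mid z plate",np.median(z[m]))
    t=cloud(s,np.array(s["tool_from_camera"]));x,y,tz=t[...,0],t[...,1],t[...,2]
    for z0 in(-10,-2,42):
        k=(abs(y)<5)&(abs(tz-z0)<3)&(abs(x)<45)&(s["depth"]>0)
        if k.sum()>4:print("  tool z",z0,"xmax",np.percentile(x[k],98))
print(np.array(readout.get_contact_force()),np.array(readout.get_torque()),readout.get_position())
```

```text
ins2 tcp (np.float64(0.08792902797624663), np.float64(60.22589846420092)) fork front [(-58.93, np.int64(60)), (29.65, np.int64(1271))]
 plate end 170.36854409828268 mid z plate 24.378059723080952
  tool z -10 xmax 19.02249239908943
  tool z -2 xmax 19.099895418118273
  tool z 42 xmax 12.205834423049685
ins3 tcp (np.float64(2.0162175612062163), np.float64(60.12684885309757)) fork front [(12.06, np.int64(512)), (30.25, np.int64(275))]
 plate end 170.3944914217923 mid z plate 24.357458585810548
  tool z -10 xmax 19.040264425448125
  tool z -2 xmax 19.054384491041652
  tool z 42 xmax 12.0079092407146
ins4 tcp (np.float64(1.6138813054415915), np.float64(3.4160510804702557)) fork front [(29.74, np.int64(2257)), (29.54, np.int64(3394))]
 plate end 139.72475206280365 mid z plate 24.39141830014438
  tool z -10 xmax 19.11256481303679
  tool z -2 xmax 19.073947647877038
  tool z 42 xmax 11.045245370259128
[-0.08  0.36  3.39] [-0.   -0.15 -0.05] [ 519.11 -304.56   56.57]
```

Run:
```python
from h import *
from bench import arm,readout
np.set_printoptions(precision=2,suppress=True)
F=lambda:np.array(readout.get_contact_force())
arm.move_straight(world(2.02,5,57.6),v=10);arm.wait(.3);f0=F();print(np.array(readout.get_position()),f0)
for Y in np.arange(4,-4,-.5):
    h=arm.move_straight(world(2.02,Y,57.6),v=8,threshold=4);arm.wait(.1);p=readout.get_position();f=F()-f0;print(Y,h,np.array(sf(p)),p[2],"F",np.array([f[:2]@V,f[:2]@U,f[2]]))
    if h or f[:2]@U>2.5:break
print(readout.get_time_s());s,T,C=wrist();np.savez("ins5.npz",T=T,**s)
X,Y=sf(C);z=C[...,2];m=(z>29)&(z<35)&(abs(X)>12)&(abs(X)<32);print([np.percentile(Y[m&k],98) for k in(X<0,X>0)])
```

```text
[ 519.43 -302.93   57.22] [-0.29  0.05 -3.19]
4.0 False [2.03 3.97] 57.62565606048489 F [1.19 0.15 0.91]
3.5 False [2.02 3.5 ] 57.58739413800171 F [0.37 0.01 0.53]
3.0 False [2.01 3.18] 57.567817947317884 F [1.03 0.6  1.7 ]
2.5 False [1.99 2.97] 57.51960507280427 F [-0.11  4.29  2.73]
25.425
[np.float64(29.721520894366385), np.float64(29.541012900800784)]
```

The shank touched the fork's end at Y≈3.0 with 4.3 N (below the 9 N limit), and the fork front is unmoved at 29.5–29.7 mm. I'll set the head down, release, and measure the bar against the fingers so I can regrip it coaxially before turning.

Run:
```python
from h import *
from bench import arm,effector,readout
np.set_printoptions(precision=1,suppress=True)
arm.move_straight(world(2.02,3.0,56.5),v=8);arm.wait(.2);print(np.array(readout.get_contact_force()))
effector.gripper_to(24);arm.wait(.3)
p=readout.get_position();print(sf(p),p[2],readout.get_opening(),np.array(readout.get_contact_force()),readout.get_time_s())
s,T,C=wrist();np.savez("rel1.npz",T=T,**s)
t=cloud(s,np.array(s["tool_from_camera"]));x,y,z=[t[...,i] for i in range(3)];ok=s["depth"]>0
# bar top
top=ok&(z>-24)&(z<-10)&(abs(y)<11)&(abs(x)<32);print("z",np.percentile(z[top],[5,50,95]))
k=ok&(abs(z-np.percentile(z[top],20))<3)&(abs(y)<11)&(abs(x)<32);print("bar top",k.sum(),cv2.minAreaRect(t[k][:,:2].astype(np.float32)),np.percentile(x[k],[1,99]),np.percentile(y[k],[1,99]))
for z0 in(-8,-4,0,4):
    for n,m in(("bar",abs(y)<9),("L",(y<-9)&(y>-30)),("R",(y>9)&(y<30))):
        k=m&ok&(abs(z-z0)<2)&(abs(x)<35)
        if k.sum()>5:print(z0,n,k.sum(),np.percentile(x[k],[2,98]),np.percentile(y[k],[2,98]))
im=s["img"][180:360,230:410];cv2.imwrite("pics/rel1.png",cv2.resize(cv2.convertScaleAbs(im,alpha=1.6),None,fx=3.3,fy=3.3,interpolation=2))
```

```text
[-0.4  4.8  1.1]
(np.float64(2.0351095729506916), np.float64(2.852715288716413)) 56.52095508749793 24.043015698799053 [ 1.   0.4 -0.1] 26.5583
z [-17.2 -15.9 -13.2]
bar top 2635 ((-2.6678924560546875, 1.7354307174682617), (45.575138092041016, 18.354400634765625), 0.587480366230011) [-24.3  19.3] [-7.2 10.8]
-8 bar 89 [16.9 20.1] [-7.1  4.1]
-8 L 151 [-11.6   9.1] [-26.3 -13.2]
-8 R 156 [-11.5   9.2] [10.7 24. ]
-4 bar 81 [17.4 20.1] [-7.2  4. ]
-4 L 151 [-10.8   9.2] [-26.5 -13.2]
-4 R 142 [-10.6   9.2] [10.7 24. ]
0 bar 80 [17.1 20.1] [-6.9  4.3]
0 L 120 [-10.2   9. ] [-26.1 -13.2]
0 R 124 [-9.5  9. ] [10.7 23.8]
4 bar 43 [17.  19.9] [-6.6  4.5]
4 L 95 [-11.4   9.2] [-24.8 -13.1]
4 R 97 [-12.   9.] [10.7 22.2]
```

View pics/rel1.png

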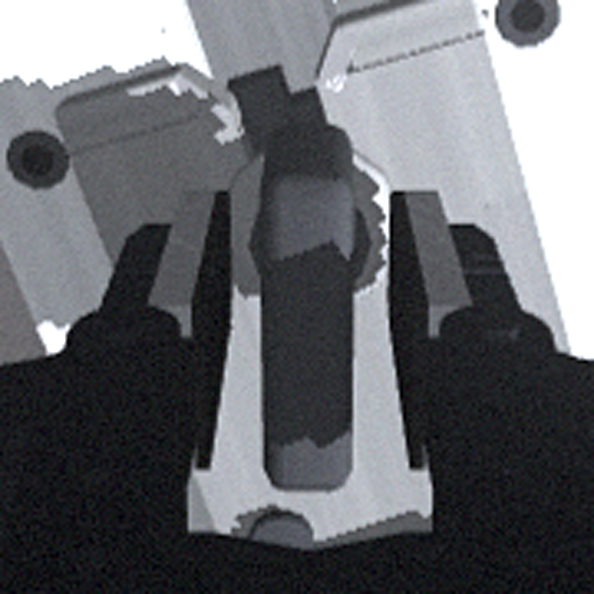

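The bar sits cleanly between the open fingers (bar 265–352, pads at about 190 and 430), the head still lies lengthwise, and the shank is in the fork. The bolt axis is only (−1.1,−0.25) mm from the jaw centre, so I'll regrip there and swing the head in steps, watching Mz.

Run:
```python
from h import *
from bench import arm,effector,readout
np.set_printoptions(precision=2,suppress=True)
F=lambda:np.array(readout.get_contact_force())
def st(l,f0,m0):
    f=F()-f0;p=readout.get_position();print(l,"pos",np.array([*sf(p),p[2]]),"F",np.array([f[:2]@V,f[:2]@U,f[2]]),"M",np.array(readout.get_torque())-m0,"t",readout.get_time_s())
    return readout.get_torque()[2]-m0[2]
q=(1.46,1.87)
arm.move_straight(world(*q,56.5),v=10);arm.wait(.2);f0=F();m0=np.array(readout.get_torque());print(f0,m0)
effector.gripper_to(5,50);st("grip",f0,m0)
arm.move_straight(world(*q,57.3),v=10);arm.wait(.2);st("lift",f0,m0)
a=-22.1
while a>-130:
    a-=9;arm.move_straight(world(*q,57.3),rot=down(np.radians(a)),v=20);arm.wait(.08)
    m=st(f"{a:.0f}",f0,m0)
    f=np.linalg.norm(F()-f0)
    if m>.09 or f>8:break
```

```text
[ 0.58  1.1  -0.29] [ 0.01 -0.03  0.  ]
grip pos [ 1.69  1.78 56.71] F [ 0.78 -1.07  0.42] M [-0.07 -0.07 -0.02] t 27.3333
lift pos [ 1.16  2.04 56.91] F [-0.75 -1.05 -1.83] M [-0.04  0.   -0.04] t 27.7833
-31 pos [ 1.4   1.87 57.24] F [-0.74 -0.15 -2.26] M [-0.    0.07  0.02] t 28.175
-40 pos [ 1.49  1.86 57.31] F [ 0.01 -0.12 -2.65] M [-0.03  0.03 -0.02] t 28.5667
-49 pos [ 1.45  1.9  57.29] F [-1.12 -0.83 -1.89] M [0.01 0.02 0.02] t 28.9583
-58 pos [ 1.44  1.89 57.29] F [-0.14 -0.71 -2.36] M [ 0.05  0.06 -0.  ] t 29.35
-67 pos [ 1.47  1.87 57.31] F [-0.63 -1.31 -1.78] M [0.03 0.03 0.03] t 29.7417
-76 pos [ 1.47  1.87 57.33] F [-0.77 -1.42 -1.95] M [ 0.04  0.02 -0.03] t 30.1333
-85 pos [ 1.44  1.85 57.3 ] F [-0.98 -0.42 -2.4 ] M [0.04 0.09 0.04] t 30.525
-94 pos [ 1.45  1.87 57.27] F [-0.42 -1.31 -2.62] M [0.03 0.1  0.  ] t 30.9167
-103 pos [ 1.45  1.87 57.29] F [-0.98 -1.84 -3.32] M [ 0.06  0.02 -0.06] t 31.3083
-112 pos [ 1.47  1.86 57.3 ] F [-0.45 -0.76 -1.57] M [ 0.03  0.03 -0.04] t 31.7
-121 pos [ 1.92  1.86 57.49] F [ 2.23 -1.53 -2.7 ] M [ 0.03 -0.51  0.  ] t 32.0917
-130 pos [ 1.76  1.82 57.21] F [ 4.14 -0.79 -5.72] M [-0.17 -0.86  0.03] t 32.4833
```

```bash
cat >> h.py <<'E'
def st(l,f0,m0):
    """print and return force (slot frame) and Mz, averaged over a few readings"""
    from bench import readout,arm
    g=[];
    for _ in range(4):
        g.append([*readout.get_contact_force(),*readout.get_torque()]);arm.wait(.02)
    g=np.mean(g,0);f=g[:3]-f0;m=g[3:]-m0;p=readout.get_position();f=np.array([f[:2]@V,f[:2]@U,f[2]])
    print(l,"pos",np.array([*sf(p),p[2]]).round(2),"F",f.round(2),"Mz",m[2].round(3),"t",round(readout.get_time_s(),1));return f,m[2]
f0=np.array([.58,.6,-.29]);m0=np.zeros(3)
E
python3 - <<'E'
from h import *
from bench import arm,effector,readout
a=-130.1;X=1.46;st("now",f0,m0)
for X in(1.7,2.0):
    arm.move_straight(world(X,1.87,57.3),v=10);arm.wait(.1);f,m=st(f"X{X}",f0,m0)
for i in range(4):
    a-=6;arm.move_straight(world(X,1.87,57.3),rot=down(np.radians(a)),v=20);arm.wait(.08)
    f,m=st(f"{a:.0f}",f0,m0)
    if m>.25 or abs(f[0])>9 or abs(f[2]+2.6)>8:break
s,T,C=wrist();np.savez("sw1.npz",T=T,**s);cv2.imwrite("pics/sw1.png",cv2.resize(cv2.convertScaleAbs(s["img"],alpha=1.5)[140:390,200:460],None,fx=2.4,fy=2.4,interpolation=2))
E
```

```text
now pos [ 1.76  1.82 57.24] F [ 4.25 -0.99 -5.27] Mz 0.039 t 32.5
X1.7 pos [ 1.75  1.83 57.23] F [ 3.84 -1.97 -6.24] Mz 0.051 t 33.0
X2.0 pos [ 1.84  1.85 57.23] F [ 2.95 -2.05 -6.03] Mz 0.086 t 33.4
-136 pos [ 1.87  1.95 57.17] F [ 2.86 -1.47 -6.36] Mz -0.002 t 33.8
-142 pos [ 1.88  2.   57.15] F [ 2.93 -0.89 -6.93] Mz 0.069 t 34.2
-148 pos [ 1.87  2.05 57.13] F [ 3.1  -0.94 -7.3 ] Mz 0.031 t 34.6
-154 pos [ 1.9   2.02 57.15] F [ 3.81 -1.07 -8.35] Mz 0.072 t 35.0
```

View pics/sw1.png

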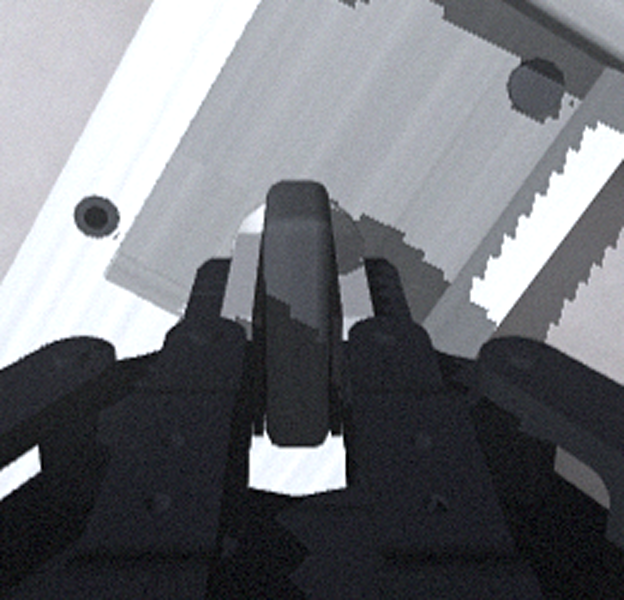

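The view shows the bar aligned in the jaws, with the washer above the fork and clear of the stop. The growing downward pull (−8 N) says the head has reached the lips while the nut runs on the thread. I'll push down gently to measure the remaining vertical play, which is the washer gap.

Run:
```python
from h import *
from bench import arm,effector,readout
q=down(np.radians(-154.1))
st("now",f0,m0)
for z in np.arange(57.0,54.0,-.25):
    arm.move_straight(world(1.9,1.95,z),v=10);arm.wait(.05);f,m=st(f"z{z:.2f}",f0,m0)
    if f[2]>3:break
```

```text
now pos [ 1.9   2.05 57.15] F [ 3.21 -1.05 -8.68] Mz 0.095 t 35.1
z57.00 pos [ 1.91  2.   57.11] F [ 2.83 -0.46 -7.  ] Mz 0.108 t 35.5
z56.75 pos [ 1.99  1.92 57.05] F [ 2.33  0.03 -4.8 ] Mz 0.075 t 35.9
z56.50 pos [ 2.04  1.88 56.91] F [ 0.92  0.77 -1.37] Mz 0.101 t 36.2
z56.25 pos [ 2.11  1.85 56.77] F [-0.45  1.53  1.95] Mz 0.057 t 36.6
z56.00 pos [ 2.19  1.75 56.53] F [-1.16  1.91  4.64] Mz 0.047 t 37.0
```

Run:
```python
from h import *
from bench import arm,effector,readout
arm.move_straight(world(1.95,1.95,56.6),v=10);arm.wait(.1);st("pre",f0,m0)
effector.gripper_to(24);arm.wait(.3);st("rel",f0,m0)
s,T,C=wrist();np.savez("rel2.npz",T=T,**s)
def rep(n):
    s=dict(np.load(n));tz=(s["T"]@np.linalg.inv(s["tool_from_camera"]))[2,3];print(n,"tcp z",tz)
    t=cloud(s,np.array(s["tool_from_camera"]));x,y,z=[t[...,i] for i in range(3)];ok=s["depth"]>0
    k=ok&(z<-8)&(z>-24)&(abs(x+2)<15)&(abs(y+1.5)<4);print("bar top z",tz-np.median(z[k]))
    k=ok&(abs(z+3)<8)&(abs(y)<9)&(abs(x)<35)&(x>10);print("bar end x",np.percentile(x[k],98),"y",np.percentile(y[k],[2,98]))
    k=ok&(abs(z)<6)&(abs(y)>9)&(abs(y)<30)&(abs(x)<35);print("fingers x",np.percentile(x[k],[2,98]),"y in",y[k&(y<0)].max(),y[k&(y>0)].min())
    k=ok&(z<-12)&(z>-20)&(y>-8.5)&(y<6.5)&(abs(x)<30);print(cv2.minAreaRect(t[k][:,:2].astype(np.float32)))
    W=cloud(s,s["T"]);zz=W[...,2];print("washer-ish z hist",np.histogram(zz[ok&(abs(x)<20)&(abs(y)<20)&(zz<46)&(zz>28)],bins=np.arange(28,47))[0])
rep("rel1.npz");rep("rel2.npz")
```

```text
pre pos [ 2.08  1.82 56.53] F [0.88 0.06 1.59] Mz 0.05 t 37.4
rel pos [ 1.91  1.94 56.57] F [-0.66 -0.61  0.22] Mz -0.007 t 38.0
rel1.npz tcp z 56.520955087497924
bar top z 72.72489207119366
bar end x 20.06454103669692 y [-7.10482343  4.23383269]
fingers x [-11.33092982   9.1431584 ] y in -13.120850527418604 10.64620087845136
((-2.6125431060791016, -1.5498781204223633), (45.63394546508789, 11.989336013793945), 0.2014273852109909)
washer-ish z hist [ 15  19  42 411 790 192   3  12  21  84 152 206 135  19  13  56  36   1]
rel2.npz tcp z 56.567495695344974
bar top z 72.53403529737223
bar end x 23.835038852062667 y [-3.38679479  8.02475785]
fingers x [-8.79455548 11.70240698] y in -9.40110931101783 14.341970284134153
((1.0683917999267578, 1.3916223049163818), (10.16403865814209, 46.12173080444336), 89.69580841064453)
washer-ish z hist [  0   0  15 402 798 228   5  13  20  72 151 202 131  35  16  52  32   2]
```

Run:
```python
from h import *
from bench import arm,effector,readout
arm.move_straight(world(1.95,1.95,112),v=120)
arm.move_ptp(world(1.95,1.95,112),down(np.radians(25.9)));arm.wait(.3)
print(readout.get_joint_positions(),readout.get_time_s())
s,T,C=wrist();np.savez("flip.npz",T=T,**s)
u,v=proj(world(1.5,10,20),s,T)[0].astype(int);print(u,v)
im=s["img"][max(v-75,0):v+75,u-100:u+100];cv2.imwrite("pics/flip.png",cv2.resize(cv2.convertScaleAbs(im,alpha=1.7),None,fx=4,fy=4,interpolation=2))
t=cloud(s,np.array(s["tool_from_camera"]));x,y,z=[t[...,i] for i in range(3)];X,Y=sf(C);zz=C[...,2]
k=(zz>69)&(zz<76)&(np.hypot(x,y)<32);print("bar",np.median(zz[k]),cv2.minAreaRect(t[k][:,:2].astype(np.float32)))
k=(zz>29)&(zz<35)&(abs(X)>12)&(abs(X)<32);print("fork",[np.percentile(Y[k&j],98) for j in(X<0,X>0)])
k=(zz>4)&(zz<20)&(abs(X-1.5)<6);
for yy in range(2,40,3):
    j=k&(abs(Y-yy)<1.5);print(yy,j.sum(),np.median(zz[j]).round(1) if j.sum() else None,end=' | ')
```

```text
[-6.56048654e-01  1.14147717e-01  1.77371153e+00  8.32322665e-06
  1.25361109e+00 -1.10806108e+00] 41.6417
331 196
bar 72.37076386011121 ((-0.29866600036621094, -2.494777202606201), (11.647356986999512, 45.527374267578125), 89.50743103027344)
fork [np.float64(28.805251422698262), np.float64(28.95732691337469)]
2 0 None | 5 0 None | 8 5 9.0 | 11 29 6.5 | 14 53 6.4 | 17 51 6.3 | 20 58 6.4 | 23 60 6.4 | 26 58 6.2 | 29 57 6.2 | 32 61 6.4 | 35 61 6.3 | 38 58 6.3 |
```

View pics/flip.png

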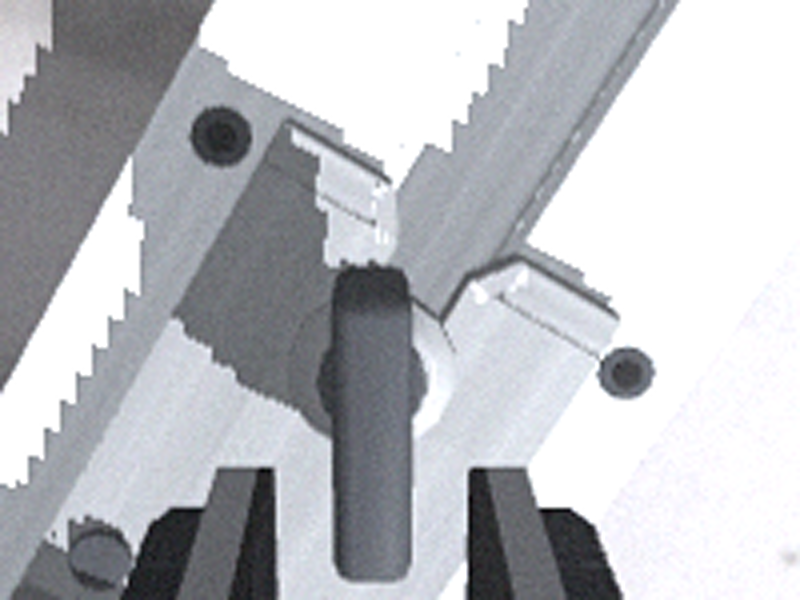

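The view shows bare chamber floor in the fork gap ahead of the shank (Y≥11), so the head has swung square. The washer stands about 2.2 mm above the fork, which means roughly 0.8–0.9 rad to contact. I'll regrip after the flip and tighten with matching descent.

Run:
```python
from h import *
from bench import arm,effector,readout
X,Y,z,a=1.95,1.85,56.4,np.radians(25.9)
arm.move_straight(world(X,Y,75),v=150);arm.move_straight(world(X,Y,z),v=50,threshold=8);arm.wait(.15)
f,m=st("open",f0,m0)
g0=np.array([*readout.get_contact_force()]);
effector.gripper_to(5,60);st("grip",f0,m0)
for i in range(6):
    a-=.12;z-=.36
    arm.move_straight(world(X,Y,z),rot=down(a),v=20);f,m=st(f"th={.12*(i+1):.2f} z={z:.2f}",f0,m0)
    if f[2]<-7:z-=.25
    if f[2]>3:z+=.25
    if m>.3 or abs(f[0])>10 or abs(f[1])>6 or abs(f[2])>15:break
print(np.degrees(a),readout.get_opening())
```

```text
open pos [ 2.18  1.68 56.79] F [-0.09 -0.7   0.69] Mz 0.02 t 42.8
grip pos [ 2.07  1.75 56.62] F [-0.92 -0.99  0.94] Mz 0.047 t 43.2
th=0.12 z=56.04 pos [ 2.07  1.78 56.17] F [-0.24 -0.51  1.73] Mz 0.01 t 43.5
th=0.24 z=55.68 pos [ 2.05  1.8  55.78] F [-0.6  -1.33  1.23] Mz 0.011 t 43.8
th=0.36 z=55.32 pos [ 2.02  1.86 55.33] F [-0.47 -1.03  0.81] Mz -0.01 t 44.2
th=0.48 z=54.96 pos [ 1.95  1.93 54.88] F [ 0.08 -0.95  0.51] Mz -0.016 t 44.5
th=0.60 z=54.60 pos [ 1.9   1.93 54.5 ] F [ 0.37 -0.53  0.65] Mz -0.005 t 44.8
th=0.72 z=54.24 pos [ 1.94  1.87 54.29] F [-0.67 -0.22  1.37] Mz -0.023 t 45.2
-15.352961249419273 10.868134595612934
```

Run:
```python
from h import *
from bench import arm,effector,readout
s,T,C=wrist();np.savez("t1.npz",T=T,**s)
t=cloud(s,np.array(s["tool_from_camera"]));x,y,z=[t[...,i] for i in range(3)];X,Y=sf(C);zz=C[...,2]
k=(z<-12)&(z>-20)&(np.hypot(x,y)<32)&(abs(y-np.median(y[(z<-12)&(z>-20)&(abs(x)<20)&(abs(y)<8)]))<7);print("bar",np.median(zz[k]),cv2.minAreaRect(t[k][:,:2].astype(np.float32)))
k=(zz>29)&(zz<34)&(abs(X)>12)&(abs(X)<32);print("fork",[np.percentile(Y[k&j],98) for j in(X<0,X>0)],np.median(zz[k]))
a=np.radians(-15.353);
u,v=proj(world(1.5,10,20),s,T)[0].astype(int)
k=(zz>3)&(zz<20)&(abs(X-1.5)<6)
for yy in range(2,40,3):
    j=k&(abs(Y-yy)<1.5);print(yy,j.sum(),np.median(zz[j]).round(1) if j.sum() else None,end=' | ')
im=s["img"][max(v-75,0):v+75,u-100:u+100];cv2.imwrite("pics/t1.png",cv2.resize(cv2.convertScaleAbs(im,alpha=1.7),None,fx=4,fy=4,interpolation=2))
X0,Y0,z0=1.95,1.85,54.24
for dz in(.4,.8,1.2):
    arm.move_straight(world(X0,Y0,z0+dz),v=10);f,m=st(f"up{dz}",f0,m0)
    if f[2]<-9:break
```

```text
bar 69.84238502681663 ((-1.588510513305664, -1.8004837036132812), (45.650203704833984, 13.85554313659668), 2.838465929031372)
fork [np.float64(29.73371148988434), np.float64(29.72048224576706)] 32.28310125239639
2 0 None | 5 0 None | 8 4 9.5 | 11 108 6.8 | 14 84 6.5 | 17 87 6.2 | 20 94 6.4 | 23 100 6.4 | 26 98 6.3 | 29 100 6.4 | 32 105 6.3 | 35 100 6.2 | 38 103 6.3 | up0.4 pos [ 1.85  1.91 54.36] F [ 0.79 -0.93 -1.12] Mz 0.037 t 45.5
up0.8 pos [ 1.76  2.01 54.48] F [ 1.79 -1.67 -5.04] Mz 0.028 t 45.8
up1.2 pos [ 1.74  2.06 55.04] F [ 1.62 -1.6  -6.53] Mz 0.067 t 46.2
```

View pics/t1.png

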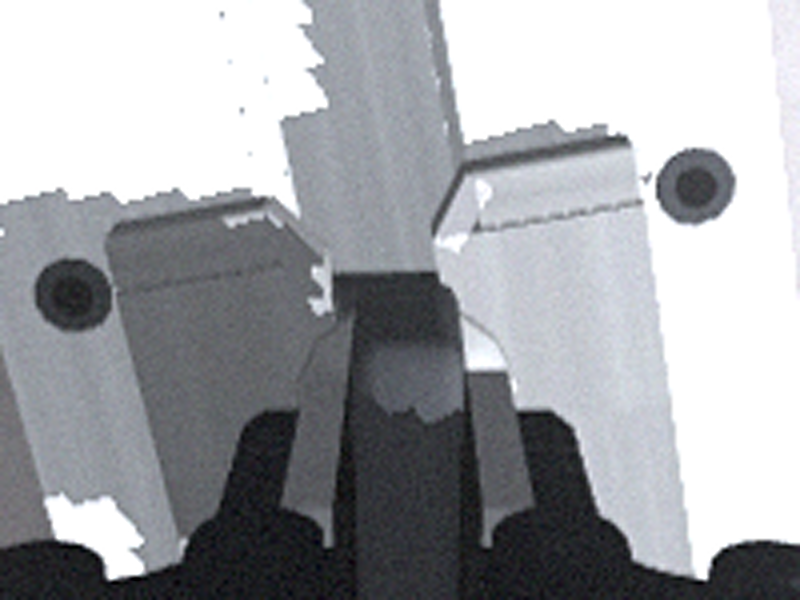

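The bar turned with the tool, the head is still square (floor visible in the gap) and the bar has dropped 2.5 mm. The washer is about at the fork, and the fork front is unmoved at 29.7. For the last part I'll press lightly down on the fork and find the pull-up angle from when Fz starts to fall.

Run:
```python
from h import *
from bench import arm,effector,readout
X,Y,a=1.9,1.85,np.radians(-15.353)
z=54.4
while z>53:
    z-=.3;arm.move_straight(world(X,Y,z),v=10);f,m=st(f"z{z:.2f}",f0,m0)
    if f[2]>5:break
th=0;pk=f[2];Fz=[]
while th<.6:
    a-=.06;th+=.06
    arm.move_straight(world(X,Y,z),rot=down(a),v=20);m1=readout.get_torque()[2];f,m=st(f"th={th:.2f} M1={m1:.2f}",f0,m0);Fz.append(f[2])
    if len(Fz)>2 and max(Fz)-f[2]>4 or abs(f[0])>10 or f[1]>6 or f[2]>14:break
print(np.degrees(a),z)
```

```text
z54.10 pos [ 1.94  1.88 54.69] F [-0.89  0.81  0.08] Mz 0.058 t 46.5
z53.80 pos [ 2.01  1.77 54.42] F [-2.36  1.63  3.79] Mz 0.067 t 46.8
z53.50 pos [ 2.05  1.7  54.27] F [-3.13  2.03  5.67] Mz 0.062 t 47.1
th=0.06 M1=0.08 pos [ 2.07  1.59 54.19] F [-3.16  1.26  5.86] Mz 0.043 t 47.5
th=0.12 M1=0.01 pos [ 2.06  1.63 54.1 ] F [-3.18  2.24  5.46] Mz 0.036 t 47.8
th=0.18 M1=0.03 pos [ 2.04  1.58 54.02] F [-2.73  1.58  5.04] Mz 0.042 t 48.1
th=0.24 M1=0.03 pos [ 2.01  1.55 53.98] F [-3.    1.39  5.59] Mz 0.053 t 48.4
th=0.30 M1=0.03 pos [ 2.04  1.55 53.97] F [-3.11  1.21  5.33] Mz 0.045 t 48.7
th=0.36 M1=0.01 pos [ 2.01  1.55 53.89] F [-2.69  0.95  5.6 ] Mz 0.013 t 49.0
th=0.42 M1=0.03 pos [ 1.97  1.53 53.87] F [-3.05  0.91  5.83] Mz 0.023 t 49.4
th=0.48 M1=0.06 pos [ 1.98  1.52 53.85] F [-2.99  0.7   5.26] Mz 0.066 t 49.7
th=0.54 M1=0.06 pos [ 1.96  1.53 53.76] F [-3.3   0.13  5.6 ] Mz 0.051 t 50.0
th=0.60 M1=0.01 pos [ 1.95  1.57 53.64] F [-2.97 -0.32  5.18] Mz 0.051 t 50.3
-49.730467707849414 53.50000000000001
```

```bash
cat >> h.py <<'E'
def gap(n):
    s=dict(np.load(n)) if isinstance(n,str) else n
    C=cloud(s,s["T"]);X,Y=sf(C);z=C[...,2];t=cloud(s,np.array(s["tool_from_camera"]));x,y=t[...,0],t[...,1];ok=s["depth"]>0
    tz=(s["T"]@np.linalg.inv(s["tool_from_camera"]))[2,3]
    h=z[ok&(abs(x)<14)&(abs(y)<10)&(z>66)&(z<76)];hist,e=np.histogram(h,np.arange(66,76,.5));pk=e[hist.argmax()]+.25;top=h[abs(h-pk)<1].mean()
    fk=z[ok&(abs(X)>10)&(abs(X)<32)&(Y<26)&(Y>-50)&(z>29)&(z<35)];fk=fk.mean()
    w=z[ok&(np.hypot(X-1.7,Y-1.7)<14.5)&(np.hypot(X-1.7,Y-1.7)>9)&(z>34.5)&(z<43)]
    pl=z[ok&(abs(X)>38)&(abs(X)<52)&(abs(z-24)<3)].mean()
    print(n if isinstance(n,str) else "", "tcp z %.2f top %.2f fork %.2f plate %.2f | top-fork-38 = %.2f | top-tcp %.2f | washer-fork"%(tz,top,fk,pl,top-fk-38,top-tz),(np.percentile(w,[25,50,75])-fk).round(2),len(w))
E
python3 - <<'E'
from h import *
from bench import readout
for n in("ins4","ins5","rel1","sw1","rel2","flip","t1"):gap(n+".npz")
s,T,C=wrist();np.savez("t2.npz",T=T,**s);gap("t2.npz")
print(readout.get_joint_torque(),readout.get_time_s())
E
```

```text
ins4.npz tcp z 56.59 top 72.74 fork 32.34 plate 24.40 | top-fork-38 = 2.41 | top-tcp 16.15 | washer-fork [4.81 5.74 6.37] 137
ins5.npz tcp z 57.52 top 73.72 fork 32.29 plate 24.36 | top-fork-38 = 3.43 | top-tcp 16.20 | washer-fork [6.12 6.66 7.43] 145
rel1.npz tcp z 56.52 top 72.68 fork 32.30 plate 24.38 | top-fork-38 = 2.38 | top-tcp 16.16 | washer-fork [6.09 7.01 7.7 ] 510
sw1.npz tcp z 57.15 top 73.18 fork 32.41 plate 24.43 | top-fork-38 = 2.77 | top-tcp 16.03 | washer-fork [5.62 6.71 7.45] 144
rel2.npz tcp z 56.57 top 72.68 fork 32.36 plate 24.39 | top-fork-38 = 2.32 | top-tcp 16.12 | washer-fork [6.39 7.06 7.77] 437
flip.npz tcp z 112.04 top 72.64 fork 32.29 plate 24.36 | top-fork-38 = 2.35 | top-tcp -39.40 | washer-fork [6.   6.91 7.62] 321
t1.npz tcp z 54.29 top 70.08 fork 32.31 plate 24.37 | top-fork-38 = -0.23 | top-tcp 15.79 | washer-fork [3.03 3.69 4.52] 174
t2.npz tcp z 53.64 top 69.27 fork 32.36 plate 24.43 | top-fork-38 = -1.09 | top-tcp 15.63 | washer-fork [2.87 3.46 4.1 ] 189
[  0.49459962 -37.94654131 -31.02106333   0.4376202   -0.63645115
   0.06591176] 50.3583
```

Depth relative to the fork says the nut now sits about 1 mm below first contact (30 N/mm, so roughly 25–30 N). I'll verify this by pulling up gently, then releasing and measuring it free.

Run:
```python
from h import *
from bench import arm,effector,readout
def snap(n):
    s,T,C=wrist();np.savez(n,T=T,**s);gap(n)
for z in(53.9,54.4,54.8):
    arm.move_straight(world(1.95,1.7,z),v=15);f,m=st(f"z{z}",f0,m0)
    if f[2]<-8:break
snap("t3.npz")
arm.move_straight(world(1.95,1.7,53.8),v=15);f,m=st("back",f0,m0)
effector.gripper_to(24);arm.wait(.2);st("rel",f0,m0);snap("t4.npz")
```

```text
z53.9 pos [ 1.92  1.57 53.67] F [-2.   -1.    2.28] Mz 0.108 t 50.7
z54.4 pos [ 1.88  1.62 53.74] F [ 0.66 -2.9  -3.93] Mz 0.122 t 51.0
z54.8 pos [ 1.82  1.71 53.83] F [ 3.21 -4.71 -8.56] Mz 0.136 t 51.3
t3.npz tcp z 53.83 top 69.32 fork 32.35 plate 24.42 | top-fork-38 = -1.03 | top-tcp 15.50 | washer-fork [2.9  3.48 4.27] 187
back pos [ 1.84  1.69 53.73] F [ 0.64 -3.55 -4.31] Mz 0.102 t 51.7
rel pos [ 2.02  1.77 53.95] F [-0.91 -0.68  0.22] Mz -0.008 t 52.2
t4.npz tcp z 53.95 top 69.28 fork 32.34 plate 24.41 | top-fork-38 = -1.06 | top-tcp 15.33 | washer-fork [3.74 4.54 5.29] 555
```

Clamped: an 8.5 N pull moved the nut only about 0.05 mm, and it holds its height when released. I'll retreat and check the stop position, the seat distance and the neighbouring things before handing in.

Run:
```python
from h import *
from bench import arm,readout,snapshot
np.set_printoptions(precision=1,suppress=True)
arm.move_straight(world(1.95,1.8,112),v=80);arm.move_ptp((520,-290,230),down(0.));arm.wait(.3)
s,T,C=wrist();np.savez("end.npz",T=T,**s);print(readout.get_time_s())
for n in("plate1.npz","end.npz"):
    s=dict(np.load(n));C=cloud(s,s["T"]);X,Y=sf(C);z=C[...,2]
    k=(z>29)&(z<35)&(abs(X)>12)&(abs(X)<32);print(n,"fork front",[np.percentile(Y[k&j],98).round(2) for j in(X<0,X>0)])
    k=(z>55)&(z<66)&(Y<-50)&(abs(X)<40);print(" block",np.percentile(Y[k],[2,98]))
    k=(abs(z-24)<3)&(abs(X)<60)&(Y>60);print(" plate end",np.percentile(Y[k],99.8))
    k=(z>66)&(z<76)&(np.hypot(X,Y)<35)
    if k.sum()>50:
        r=cv2.minAreaRect(np.stack([X[k],Y[k]],1).astype(np.float32));print(" bar",r,np.median(z[k]))
        for yy in range(5,28,3):
            j=(z>3)&(z<20)&(abs(X-1)<5)&(abs(Y-yy)<1.5);print(yy,j.sum(),np.median(z[j]).round(1) if j.sum() else None,end=' | ')
for n in("side",):
    a=dict(np.load(n+"0.npz"));b=snapshot(n);d=np.abs(a["img"].astype(int)-b["img"]).max(-1)>45
    d[:150]=0;c,l,stt,ce=cv2.connectedComponentsWithStats(cv2.morphologyEx(d.astype(np.uint8),cv2.MORPH_OPEN,np.ones((3,3))));print(n,[(q[:5].tolist()) for q in stt[1:] if q[4]>40])
```

```text
54.325
plate1.npz fork front [np.float64(28.57), np.float64(28.46)]
 block [-91.2 -68.8]
 plate end 170.41598651207
end.npz fork front [np.float64(28.77), np.float64(28.8)]
 block [-91.4 -68.7]
 plate end 170.4263487896708
 bar ((0.026693344116210938, 0.2589225769042969), (45.946868896484375, 12.304969787597656), 45.97255325317383) 69.07886707192051
5 0 None | 8 4 6.6 | 11 24 6.6 | 14 22 6.3 | 17 21 6.3 | 20 21 6.5 | 23 26 6.2 | 26 21 6.1 | side [[51, 150, 53, 43, 850], [380, 150, 82, 85, 4208], [0, 152, 61, 72, 1434], [253, 169, 18, 14, 140], [0, 181, 68, 167, 2739], [238, 185, 32, 12, 178], [31, 230, 9, 7, 44], [188, 235, 21, 18, 219], [57, 260, 61, 29, 748], [405, 298, 9, 18, 84], [383, 315, 26, 19, 240], [375, 330, 12, 12, 79], [259, 350, 7, 9, 42], [42, 352, 51, 41, 939], [53, 361, 106, 39, 2380]]
```

```bash
python3 -c "
from bench import order,readout
order.close_job();print(readout.get_time_s())"
```

```text
the job is handed in; nothing more can be done
the job is handed in; nothing more can be done
```

I fastened the stop with the dark steel T-bolt and handed the job in at about 54 s on the robot's clock, with the gripper open and clear. No verdict was reported.

**What I did**
- I lowered the head lengthwise into the slot and slid the bolt in until the shank touched the fork's end, at 4.3 N (the stop gives way at about 9 N).
- I set the bolt down and regripped it on its axis, then turned the nut clockwise so the head swung square.
- I let go once, flipped the hand half a turn for more wrist range, and tightened on with the tool following the nut down.

**What the last checks showed**
- **Head:** it is across the slot, because bare slot floor shows in the fork gap ahead of the shank.
- **Seat:** the bolt's axis is within about 0.3 mm of the seat.
- **Stop:** its block and the fork front are within 0.3 mm of where they started.
- **Clamp:** an 8.5 N upward pull with the gripper moved the nut only about 0.05 mm, and the nut kept its height when released. Depth readings put it 1.0 to 1.2 mm past first contact, or roughly 30 N with about ±8 N of uncertainty (15 to 45 N is wanted).

**What disagreed or stayed unsure**
- **Torque:** the readings stayed between 0 and 0.14 N m and never showed the expected rise to about 0.25 N m. The clamp force therefore rests on the depth measurements alone.
- **Camera:** the wrist camera was off by 1 to 2 mm or more, varying from view to view, so I measured positions relative to other things in the same picture.
- **Neighbouring things:** I only compared before and after pictures from the side camera by difference and did not view the result. I put the differences down to the arm, shadows and the bolt. I did not check each object separately.

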